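Offer up the vent flap's hinge and hold it for the pin

ROBOT

A 6-joint arm with a two-finger parallel gripper is mounted at the origin on the work surface. World frame = base frame: x ahead of the robot, y to its left, z up, the work surface at z = 0. Lengths are in m, angles in rad, forces in N, time in s.
With the tool pointing down it reaches from about 0.4 to 0.825 m from the base axis. Payload 7 kg.
Tool frame: the origin (TCP) lies between the finger pads; the fingertips stand 17 mm ahead of it and the grasp point (between the pads) lies 2 mm behind it; x points along the fingers, z is the direction in which the jaws open and shut, and the axes are right-handed (so a half turn about x gives the same grasp; the last joint's range is limited). The gripper opens to 88 mm and grips with 3 to 60 N. Pads are 19 mm wide; open, the fingers measure 130 mm over their backs; the gripper's body (78 mm by 193 mm) begins 47 mm behind the grasp point.
Start: joints at [-1.049, 0.359, 0.012, 0, -1.224, -0.288], TCP at [0.156, -0.657, 0.244] pointing down, gripper open.
Joint ranges: [-3.07, 3.07], [-1.43, 2.12], [-1.02, 1.25], [-3.03, 1.67], [-3.05, -0], [-3.03, 3.03]. Speed limits (rad/s): [2.39, 2.39, 3.01, 3.14, 3.14, 3.14].

INTERFACE

Orientations are given as [roll, pitch, yaw] about the fixed x, y, z axes, in that order (R = Rz(yaw) Ry(pitch) Rx(roll)).
In Python, from station import * gives the robot as it stands.
- The arm moves only by the tool step_arm, never from a script. Its argument "deltas" is a list of rows, each a list of 5 numbers: the shift along the tool's x, y, z in cm, then the turn about the tool's x in degrees, then the closure, from 0 (fully open) to 1 (shut). In form: [[dx, dy, dz, roll, fingers], ...]. A call has exactly 10 rows; each row is the pose to reach, as a shift and turn from the pose commanded when the call began, along the tool's axes at that moment; what a row does not reach only later rows make up. A row lasts 1/12 s, in which the tool goes at most 41.7 mm and 7.16 degrees, less where a joint would pass 70% of its speed; a pose out of reach is approached as far as the arm can. A call with a gripper value outside its range is refused whole. The fingers move at their own pace and stop on an object; "squeeze" is the grip in N (left out, the last holds). Time passes only in rows, so rows that repeat a pose let the fingers close, or fill a call up. It gives the time, the measured TCP pose, the force and the opening at its end, in the units of the state.
- get_state(): the state, without advancing time (a new reading comes with each control period).
- grab_frame(name): name is "scene" or "top" or "wrist"; returns a dict with "pixels" (384x512x3 uint8, red, green, blue), "range_z" (384x512 float32, m along the optical axis (not along the pixel's ray), 0 where there is no reading), "fx", "fy", "cx", "cy" (pixels), "view" (4x4, takes a point from world to camera coordinates); the wrist camera has in their place "hand_eye" (4x4, takes a point from camera to tool coordinates, whose origin is the TCP and whose axes are the tool frame's). Camera axes: x right, y down, z forward; pixel columns grow to the right and rows downward; lengths in m; the calibration is good to about 2 mm. A picture is of the moment at which its call begins: read the wrist's pose just before it.
- job_done(): hands the job in, once; it reports no verdict.
Trained networks look in the newest picture that a camera, given by its name, has taken for a name from the list of things; names that differ only in an ending like _2 or _b are one class to them, and where a whole thing is asked for, a point or a joint stands for the part that bears it (a point fixed in the world has none). Each returns a list of dicts, best first, with "conf" (0 to 1); they miss things now and then, are a little off and sometimes report something else, mostly with a low value. They report only what shows in the picture. A call takes as long as a camera call. They do not tell look-alikes from the thing itself.
- boxes_of(thing, camera): "extent" ([left, top, right, bottom] in pixels, round what is visible of it).
- masks_of(thing, camera): "mask" (384x512 bool, what is visible of it) and "extent" ([left, top, right, bottom] in pixels, round what is visible of it).
The state is a dict: "t": time; "q": joint angles; "qd": joint speeds; "joint_efforts": joint torques, N m; "eef_pos": TCP position; "ee_rot": TCP orientation; "force": force on the tool from outside, world axes, zero at the start; "moment": the same for the moment, N m; "width": finger opening in m.
Only numpy, scipy, OpenCV 4.12 (cv2) and the standard library are available. Lean on these libraries where they do the work, as an engineer would, in place of code of your own. Each camera call takes 0.05 s, during which the arm holds its last target.

TASK

We are refitting the orange vent flap of the culture room's air duct. First turn the fan dial down to the red service mark on its scale; then take the flap out of its blue stand, lower its brass knuckle into the gap between the two brass knuckles on the grey duct box so that the three holes line up well enough for a colleague to push the pin straight through, and finish still holding it there, still and gripped, with the flap carried by the gripper alone and not resting on or pressing against the duct box. Leave the dial at the mark, the pin in its tray and everything else on the bench undisturbed.

Things in the scene. Friction and masses are not known exactly. Their poses are not given: they have to be found in the camera images.
- dial (a joint): fan dial, angle in rad, 0 to 4.71, growing clockwise seen from above; the white line on it points to the wide red mark at 1.414 rad (the fourth of 11 equally spaced ticks, 0.471 rad apart). It starts beyond the mark, at 2.1 to 2.8. Stays where it is left (friction 0.03 N m).
- dial_grip (a point): on the dial's vertical axis, 7 mm below the top of its grip bar. The black bar is 42 mm long (this frame's x), 14 mm thick (y), and rises 30 mm above a 44 mm disc; a white line on its top runs to the -x end. The dial sits on a fixed white control box 110 x 110 mm, 45 mm high, that stands left or right; bar top 89 mm above the bench.
- flap: orange panel 120 mm wide (y), 10 mm thick (x), 80 mm high (z), standing upright in the stand, about 0.22 kg, with a brass hinge leaf below its lower edge that ends in one knuckle: a tube 22 mm outside, 12 mm hole, 40 mm long along y, centred across the panel. Origin: centre of the knuckle's hole; the panel reaches from 22 to 102 mm above it. Symmetrical: either face may be forward.
- flap_mid (a point): centre of the orange panel, 62 mm above the knuckle's centre, 40 mm below the panel's top edge; same axes as the flap.
- flap_eye (a point): centre of the flap's knuckle hole; same axes as the flap, y along the hole.
- jamb_eye (a point): point midway between the duct's two brass knuckles, on the axis of their holes; y along the holes, z up; 82 mm above the bench. The knuckles are tubes 22 mm outside, 12 mm hole, 30 mm long; the gap between them is 48 mm (4 mm spare each side of the flap's knuckle), open from above. A knuckle exactly in line hangs 11 mm clear of the box top and rests on nothing.
- control: the white control box under the dial, origin on the bench under its centre; at dial value 0 the white line points to this frame's -x, at 1.571 to its +y.
- duct: grey ventilation box, 150 mm (x) x 200 mm (y) x 60 mm high, fixed; origin on the bench under its centre; same axes as jamb_eye, which lies 40 mm to its -x. Carries the two brass knuckles on top.
- stand: fixed parking stand, origin on the bench under its centre, y along the panel; base 90 x 150 mm; two blue end posts 44 mm (x), 46 to 72 mm out along y, 75 mm high, each with a 13 mm slot open upward where the panel's side edges stand 30 mm deep. Panel top 125 mm above the bench; lift straight up over 30 mm to clear. Stand and control box swap sides from run to run.
- jar_a: squat green-glass culture jar with a white cap, 68 mm across, 100 mm high. Origin at its underside. Not to be disturbed.
- jar_b: squat amber-glass culture jar with a white cap, 68 mm across, 100 mm high. Origin at its underside. Not to be disturbed.
- flask: white conical flask, 76 mm across the foot, 122 mm high. Origin at its underside. Not to be disturbed.
- petri: stack of three pale culture dishes, 90 mm across, 45 mm high. Origin at its underside. Not to be disturbed.
- pin: loose steel hinge pin, 8 mm thick, 120 mm long, lying in a low aluminium tray (tray 60 x 160 x 20 mm). Origin at its middle. Not to be disturbed.
Not all that is in view belongs to the job. Of the things that look like the flap, the middle-sized one is meant.

How it is judged:
By the outcome, as a careful person would: the job done as asked, in the order asked, and still so for the second after the job is handed in, while the arm keeps its last pose, push and grip.
It also fails if it takes over 58 s, if anything falls off the work surface, if the arm or the gripper's body presses on something with over 40 N, if the wrist force passes 120 N, or if a joint passes its speed limit or range.

## Working session

There is one attempt and no reset: what is moved stays moved. The work goes in short steps, Python scripts to look and compute and a tool call to move; the robot and the scene stay as the last step left them, time stands still between calls to the robot, and variables do not carry over. Pictures are saved under pics/ and viewed, and the job is handed in when it is done.

Besides the shell and the picture viewer there is one more tool, called after "Emit:" as name(argument=value, ...) on one line, values as JSON. step_arm: Moves the arm, as the interface text tells. Its arguments: {"type":"object","properties":{"deltas":{"type":"array"},"squeeze":{"type":"number"}},"required":["deltas"]}

```bash
ls; mkdir -p pics; python3 - <<'E'
from station import *
import cv2,numpy as np,pickle
s=get_state();print(s)
for n in ("scene","top"):
    f=grab_frame(n);cv2.imwrite(f"pics/{n}0.png",f["pixels"][:,:,::-1]);pickle.dump(f,open(f"{n}0.pkl","wb"))
    print(n,f["fx"],f["cx"],f["cy"],np.round(f["view"],3).tolist())
    for t in ["flap","dial","control","duct","stand","jar_a","flask","petri","pin","jamb_eye"]:
        try: print(t,[(round(b["conf"],2),np.round(b["extent"]).tolist()) for b in boxes_of(t,n)])
        except Exception as e: print(t,e)
E
```

```text
pics
{'t': 0.0, 'q': array([-1.04887447e+00,  3.59359900e-01,  1.10335320e-02, -3.82358123e-04,
       -1.22409616e+00, -2.88109137e-01]), 'qd': array([-0.00159838, -0.00108081, -0.00122188, -0.00107953,  0.00063807,
        0.00053382]), 'joint_efforts': array([ 4.10204939e-04, -5.82716310e+01,  2.93055224e+01,  6.99775949e+00,
        6.83968668e-03, -1.55963507e-04]), 'eef_pos': array([ 0.15626577, -0.65616899,  0.24262329]), 'ee_rot': array([0.0706054 , 1.56913086, 1.87508423]), 'force': array([ 0.29340078,  0.7102617 , -0.18666571]), 'moment': array([-0.00971943,  0.01565405, -0.03975803]), 'width': 0.08754651666521057}
scene 393.9705912935176 255.89439144110744 193.2314654784053 [[-0.262, 0.965, 0.001, 0.161], [0.627, 0.171, -0.76, -0.271], [-0.734, -0.199, -0.65, 1.964], [0.0, 0.0, 0.0, 1.0]]
flap [(0.72, [325.0, 185.0, 360.0, 214.0]), (0.68, [325.0, 152.0, 371.0, 184.0]), (0.48, [316.0, 216.0, 339.0, 230.0]), (0.23, [306.0, 238.0, 324.0, 268.0])]
dial [(0.41, [170.0, 173.0, 182.0, 185.0])]
control [(0.78, [162.0, 171.0, 191.0, 198.0])]
duct [(0.58, [222.0, 200.0, 290.0, 248.0
[... 541 characters left out ...]
 0.565], [0.168, -0.016, -0.986, 1.609], [0.0, 0.0, 0.0, 1.0]]
flap [(0.79, [152.0, 220.0, 190.0, 224.0]), (0.68, [176.0, 178.0, 195.0, 197.0]), (0.6, [140.0, 262.0, 193.0, 289.0])]
dial []
control [(0.9, [341.0, 185.0, 380.0, 222.0])]
duct [(0.62, [228.0, 148.0, 284.0, 196.0])]
stand [(0.57, [152.0, 207.0, 196.0, 236.0])]
jar_a [(0.79, [318.0, 132.0, 336.0, 154.0]), (0.76, [180.0, 134.0, 197.0, 158.0]), (0.54, [153.0, 209.0, 196.0, 236.0])]
flask [(0.91, [241.0, 118.0, 262.0, 143.0])]
petri [(0.7, [150.0, 214.0, 191.0, 225.0]), (0.65, [99.0, 178.0, 126.0, 206.0]), (0.26, [228.0, 150.0, 284.0, 196.0])]
pin [(0.46, [401.0, 178.0, 410.0, 211.0])]
jamb_eye [(0.69, [226.0, 148.0, 289.0, 196.0])]
```

```bash
python3 - <<'E'
import cv2,pickle
t=cv2.imread("pics/top0.png");s=cv2.imread("pics/scene0.png")
cv2.imwrite("pics/top0b.png",cv2.resize(t[100:310,90:430],None,fx=2.35,fy=2.35,interpolation=cv2.INTER_CUBIC))
cv2.imwrite("pics/scene0b.png",cv2.resize(s[120:300,110:430],None,fx=2.5,fy=2.5,interpolation=cv2.INTER_CUBIC))
E
```

```text
(no output)
```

View pics/top0b.png

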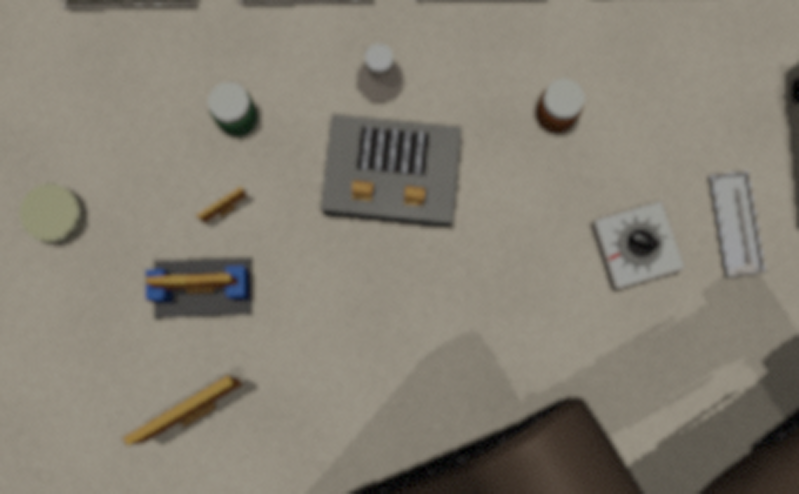

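View pics/scene0b.png

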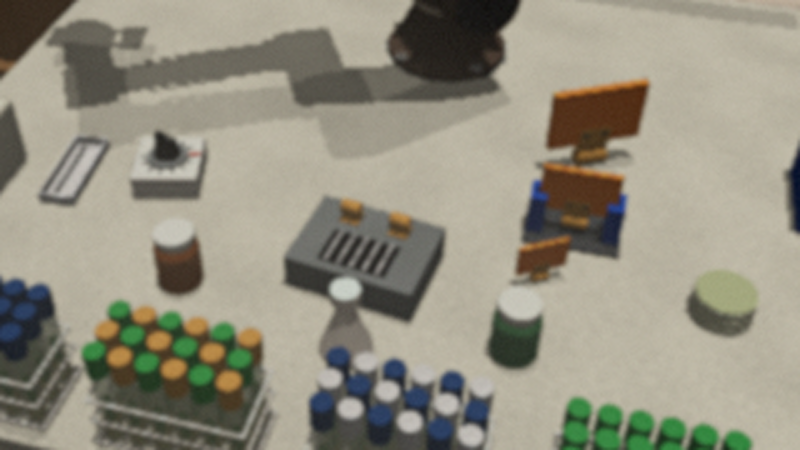

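The top view shows the control box right (~(360,203)), the duct in the middle (256,172) and the stand left with the middle-sized flap (~(172,219)). The small flap is above it and the large one below, at (166,275).

```bash
cat > h.py <<'E'
from station import *
import numpy as np,cv2,pickle
from scipy.spatial.transform import Rotation as R
def cloud(f,T=None):
    z=f["range_z"];v,u=np.mgrid[:384,:512]
    P=np.stack([(u-f["cx"])/f["fx"]*z,(v-f["cy"])/f["fy"]*z,z,np.ones_like(z)],-1)
    if T is None: T=np.linalg.inv(f["view"])
    W=P@T.T
    W=W[...,:3].copy();W[z==0]=np.nan
    return W
def pose(s):
    T=np.eye(4);T[:3,:3]=R.from_euler("xyz",s["ee_rot"]).as_matrix();T[:3,3]=s["eef_pos"];return T
def wrist(name):
    s=get_state();f=grab_frame("wrist");T=pose(s)@f["hand_eye"]
    f["T"]=T;f["state"]=s
    cv2.imwrite(f"pics/{name}.png",cv2.resize(f["pixels"][:,:,::-1],None,fx=1.5,fy=1.5));pickle.dump(f,open(f"{name}.pkl","wb"))
    return s,f,cloud(f,T)
E
python3 - <<'E'
from h import *
f=pickle.load(open("top0.pkl","rb"));W=cloud(f)
def sel(l,t,r,b,z0,z1):
    P=W[t:b,l:r].reshape(-1,3);P=P[(P[:,2]>z0)&(P[:,2]<z1)];return P
for n,a in dict(ctl=(335,180,385,228,.035,.055),dialtop=(335,180,385,228,.075,.1),duct=(220,140,295,205,.05,.067),knuck=(220,165,295,205,.072,.1),flaptop=(145,200,200,240,.105,.14),posts=(145,200,200,240,.06,.09),big=(130,250,210,300,.1,.2),small=(170,170,205,205,.05,.2),jara=(170,125,205,162,.09,.12),jarb=(310,125,345,160,.09,.12),flask=(235,110,270,145,.1,.14)).items():
    P=sel(*a)
    if len(P)==0: print(n,0);continue
    r=cv2.minAreaRect(P[:,:2].astype(np.float32)*1000)
    print(n,len(P),np.round(P.mean(0),3),"z",np.round(np.percentile(P[:,2],[5,50,95]),3),np.round(r[0]),np.round(r[1]),round(r[2]))
g,_=0,0
P=W[300:310,300:310];print(np.nanmean(P.reshape(-1,3),0))
s=get_state();print(np.round(pose(s),3).tolist())
ff=grab_frame("wrist");print(np.round(ff["hand_eye"],3).tolist(),ff["fx"])
E
```

```text
ctl 800 [ 0.514 -0.365  0.046] z [0.039 0.046 0.053] [ 515. -366.] [110. 111.] 14
dialtop 57 [ 0.514 -0.366  0.087] z [0.077 0.087 0.094] [ 514. -366.] [41. 14.] 70
duct 2101 [0.64  0.005 0.06 ] z [0.054 0.061 0.066] [639.   5.] [200. 151.] 83
knuck 107 [0.598 0.012 0.09 ] z [0.081 0.09  0.097] [590.  12.] [107.  40.] 82
flaptop 139 [0.471 0.299 0.123] z [0.11  0.124 0.131] [472. 299.] [ 11. 120.] 1
posts 190 [0.47  0.291 0.075] z [0.065 0.076 0.083] [472. 297.] [ 43. 145.] 0
big 302 [0.287 0.304 0.148] z [0.111 0.154 0.16 ] [288. 305.] [ 15. 164.] 29
small 81 [0.59  0.26  0.069] z [0.052 0.073 0.08 ] [591. 261.] [10. 80.] 32
jara 230 [0.737 0.244 0.101] z [0.094 0.101 0.106] [738. 244.] [57. 58.] 87
jarb 224 [ 0.73  -0.255  0.1  ] z [0.094 0.1   0.106] [ 731. -256.] [56. 59.] 62
flask 126 [0.792 0.019 0.121] z [0.11  0.122 0.127] [793.  18.] [38. 41.] 89
[ 0.22529124 -0.07533621  0.80984428]
[[0.0, -0.973, -0.232, 0.156], [0.0, -0.232, 0.973, -0.657], [-1.0, -0.0, 0.0, 0.244], [0.0, 0.0, 0.0, 1.0]]
[[-0.001, -0.301, 0.954, -0.142], [0.001, -0.954, -0.301, 0.083], [1.0, 0.001, 0.001, 0.001], [0.0, 0.0, 0.0, 1.0]] 322.78525283164043
```

Emit:
step_arm(deltas=[[0.2, -4, 1.9, -5.6, 0], [0.4, -8, 3.8, -11, 0], [0.7, -12, 5.7, -17, 0], [1, -16, 7.6, -23, 0], [1.2, -20, 9.5, -28, 0], [1.5, -24, 11.4, -34, 0], [1.8, -28, 13.3, -40, 0], [2, -32, 15.2, -46, 0], [2.2, -36, 17.2, -51, 0], [2.3, -40, 19.1, -56.6, 0]], squeeze=30)

```text
t: 1.98
eef_pos: [0.4814, -0.3937, 0.2216]
ee_rot: [3.071, 1.57, -0.416]
force: [0.4, -0.5, -0.2]
width: 0.0876
```

```bash
python3 - <<'E'
from h import *
s,f,W=wrist("w1")
print(s["t"],s["eef_pos"],s["ee_rot"],np.round(s["qd"],3))
print(np.round(pose(s)[:3,:3],3).tolist())
E
```

```text
1.9833 [ 0.48143025 -0.39366827  0.22156355] [ 3.07063242  1.57041252 -0.41569599] [ 0.749  0.155  0.181  0.006 -0.023  0.433]
[[0.0, -0.338, -0.941], [-0.0, -0.941, 0.338], [-1.0, 0.0, -0.0]]
```

View pics/w1.png

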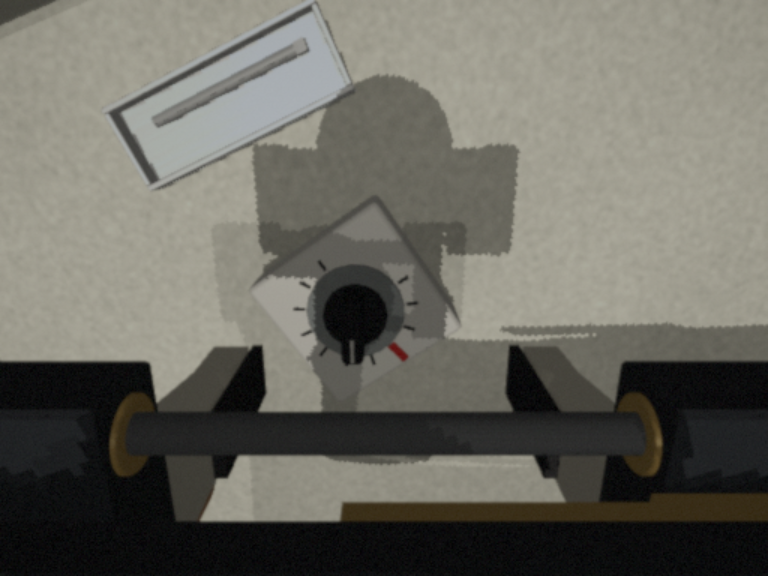

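Dial at about (355,320) with its white line toward (352,350) and the red mark at (398,352). The arm was still moving, so I look again while still and measure.

```bash
python3 - <<'E'
from h import *
s,f,W=wrist("w2")
print(s["t"],s["eef_pos"],s["ee_rot"],np.round(s["qd"],3))
s,f,W=wrist("w3")
print(s["t"],s["eef_pos"],s["ee_rot"],np.round(s["qd"],3))
P=W.reshape(-1,3);C=f["pixels"].reshape(-1,3).astype(int)
near=np.hypot(P[:,0]-.515,P[:,1]+.366)<.09
b=near&(P[:,2]>.035)&(P[:,2]<.052)
r=cv2.minAreaRect(P[b][:,:2].astype(np.float32)*1000);print("box",b.sum(),r,np.median(P[b][:,2]))
near=np.hypot(P[:,0]-.515,P[:,1]+.366)<.04
b=near&(P[:,2]>.08)&(P[:,2]<.1)
r=cv2.minAreaRect(P[b][:,:2].astype(np.float32)*1000);print("bar",b.sum(),r,np.median(P[b],0))
near=np.hypot(P[:,0]-.515,P[:,1]+.366)<.06
m=near&(C[:,0]>90)&(C[:,1]<50);
rm=P[m].mean(0);print("red",m.sum(),rm)
m=near&(P[:,2]>.08)&(C.min(1)>60);print("white",m.sum(),np.median(P[m],0))
E
```

```text
2.0333 [ 0.48654741 -0.39021761  0.22107896] [-2.77826176  1.56893994  0.02966724] [-0.07  -0.007 -0.016  0.004 -0.001 -0.068]
2.0833 [ 0.48420509 -0.39189745  0.22103102] [-2.61209359  1.57012745  0.18926524] [-0.068 -0.015 -0.024  0.008 -0.013 -0.038]
box 8147 ((512.3980712890625, -366.4820861816406), (110.23738098144531, 109.21992492675781), 14.918290138244629) 0.045871638094778455
bar 647 ((512.1177368164062, -366.68145751953125), (40.92123794555664, 13.225979804992676), 69.8096694946289) [ 0.51120178 -0.36863917  0.08953454]
red 62 [ 0.49428833 -0.32573433  0.04673057]
white 619 [ 0.52872849 -0.42004666  0.22992977]
```

View pics/w3.png

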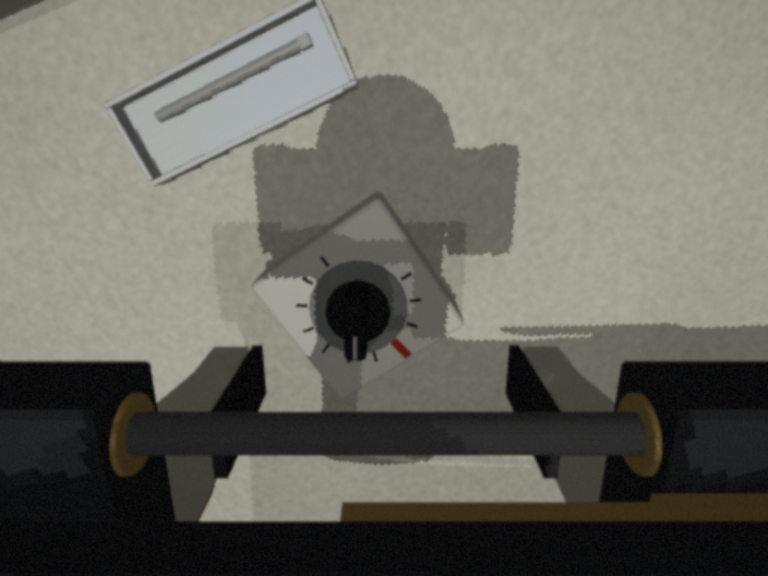

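Emit:
step_arm(deltas=[[1, -1, -0.5, 0, 0], [3, -2, -1, 0.4, 0], [5, -3.3, -1.8, 0.7, 0], [7, -3.3, -1.8, 0.7, 0], [8, -3.3, -1.8, 0.7, 0], [8.5, -3.3, -1.8, 0.7, 0], [9, -3.3, -1.8, 0.7, 0], [9, -3.3, -1.8, 0.7, 0], [9, -3.3, -1.8, 0.7, 0], [9, -3.3, -1.8, 0.7, 0]])

```text
t: 2.97
eef_pos: [0.5086, -0.371, 0.1325]
ee_rot: [3.054, 1.569, -0.45]
force: [0.1, -0.5, -1.1]
width: 0.0876
```

```bash
cat >> h.py <<'E'
def togo(s,x,y,z,d):
    T=pose(s);dl=T[:3,:3].T@(np.array([x,y,z])-T[:3,3])
    zd=np.degrees(np.arctan2(T[1,2],T[0,2]))
    print("t",s["t"],"pos",np.round(s["eef_pos"],4),"zdir",round(zd,2),"xax",np.round(T[:3,0],4),"GO cm",np.round(dl*100,2),"roll",round((zd-d+180)%360-180,2),"F",np.round(s["force"],1),"w",round(s["width"],4),"M",np.round(s["moment"],2))
E
python3 -c "
from h import *
togo(get_state(),.512,-.3665,.082,159.8)"
```

```text
t 2.9667 pos [ 0.5086 -0.371   0.1325] zdir 159.27 xax [ 1.5e-03 -7.0e-04 -1.0e+00] GO cm [ 5.05 -0.54 -0.15] roll -0.53 F [ 0.1 -0.5 -1.1] w 0.0876 M [ 0.04  0.06 -0.03]
```

Emit:
step_arm(deltas=[[1.5, -0.5, -0.15, -0.5, 0], [3, -0.5, -0.15, -0.5, 0], [4.2, -0.5, -0.15, -0.5, 0], [5, -0.5, -0.15, -0.5, 0], [5, -0.5, -0.15, -0.5, 0], [5, -0.5, -0.15, -0.5, 0.4], [5, -0.5, -0.15, -0.5, 0.7], [5, -0.5, -0.15, -0.5, 1], [5, -0.5, -0.15, -0.5, 1], [5, -0.5, -0.15, -0.5, 1]], squeeze=20)

```text
t: 3.8
eef_pos: [0.5118, -0.3665, 0.082]
ee_rot: [3.13, 1.57, -0.364]
force: [-0.0, 0.3, -0.7]
width: 0.0598
```

```bash
python3 -c "
from h import *
togo(get_state(),.512,-.3665,.082,159.8)"
```

```text
t 3.8 pos [ 0.5118 -0.3665  0.082 ] zdir 159.79 xax [ 9.e-04 -4.e-04 -1.e+00] GO cm [ 0.   -0.   -0.02] roll -0.01 F [-0.   0.3 -0.7] w 0.0598 M [ 0.03  0.12 -0.  ]
```

Emit:
step_arm(deltas=[[0, 0, 0, 0, 1], [0, 0, 0, 0, 1], [0, 0, 0, 0, 1], [0, 0, 0, 0, 1], [0, 0, 0, 0, 1], [0, 0, 0, 0, 1], [0, 0, 0, 0, 1], [0, 0, 0, 0, 1], [0, 0, 0, 0, 1], [0, 0, 0, 0, 1]])

```text
t: 4.63
eef_pos: [0.5131, -0.3669, 0.0816]
ee_rot: [3.091, 1.568, -0.403]
force: [4.9, -1.8, -3.0]
width: 0.0138
```

Emit:
step_arm(deltas=[[0, 0, 0, -5, 1], [0, 0, 0, -11, 1], [0, 0, 0, -17, 1], [0, 0, 0, -23, 1], [0, 0, 0, -29, 1], [0, 0, 0, -35, 1], [0, 0, 0, -40, 1], [0, 0, 0, -43, 1], [0, 0, 0, -44.1, 1], [0, 0, 0, -44.1, 1]])

```text
t: 5.47
eef_pos: [0.5137, -0.3668, 0.0816]
ee_rot: [2.37, 1.567, -0.353]
force: [6.2, -2.0, -4.3]
width: 0.0143
```

```bash
python3 - <<'E'
from h import *
s,f,W=wrist("w4")
togo(s,.512,-.3665,.082,203.9)
togo(get_state(),.512,-.3665,.082,203.9)
E
```

```text
t 5.4667 pos [ 0.5137 -0.3668  0.0816] zdir -155.99 xax [ 0.0038 -0.0014 -1.    ] GO cm [-0.04 -0.1   0.14] roll 0.11 F [ 6.2 -2.  -4.3] w 0.0143 M [-0.75 -2.01  0.05]
t 5.5167 pos [ 0.5137 -0.3669  0.0817] zdir -156.05 xax [ 0.0037 -0.0014 -1.    ] GO cm [-0.04 -0.1   0.14] roll 0.05 F [ 7.1 -1.6 -4.2] w 0.0139 M [-0.83 -2.02  0.07]
```

View pics/w4.png

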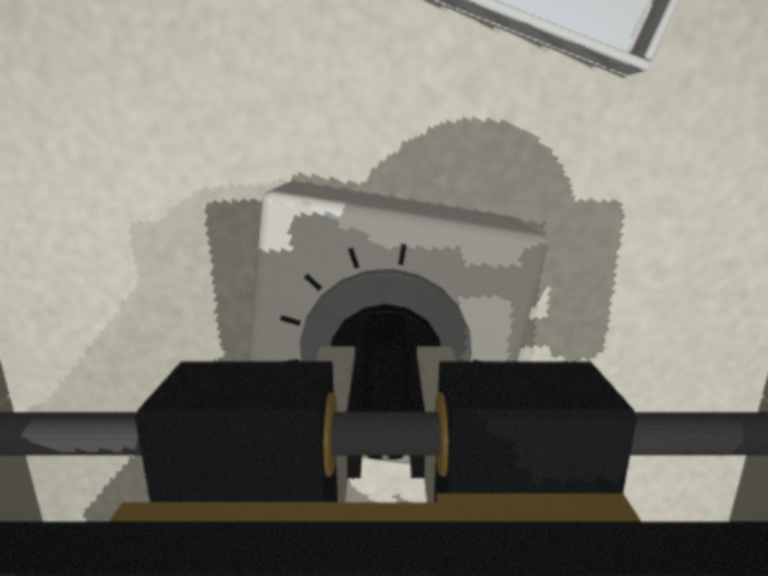

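Emit:
step_arm(deltas=[[0, 0, 0, 0, 0.5], [0, 0, 0, 0, 0], [0, 0, 0, 0, 0], [0, 0, 0, 0, 0], [-1.5, 0, 0, 0, 0], [-4, 0, 0, 0, 0], [-8, 1, 0, 0, 0], [-12, 2.5, 0, 0, 0], [-14, 3.5, 0, 0, 0], [-14, 3.5, 0, 0, 0]])

```text
t: 6.35
eef_pos: [0.5282, -0.4012, 0.228]
ee_rot: [2.14, 1.561, -0.584]
force: [0.5, 0.1, 0.8]
width: 0.075
```

```bash
python3 - <<'E'
from h import *
get_state();grab_frame("wrist")
s,f,W=wrist("w5")
togo(s,.471,.299,.2,180)
P=W.reshape(-1,3);C=f["pixels"].reshape(-1,3).astype(int)
near=np.hypot(P[:,0]-.512,P[:,1]+.3665)<.09
b=near&(P[:,2]>.035)&(P[:,2]<.052)
r=cv2.minAreaRect(P[b][:,:2].astype(np.float32)*1000);print("box",b.sum(),r)
near=np.hypot(P[:,0]-.512,P[:,1]+.3665)<.04
b=near&(P[:,2]>.08)&(P[:,2]<.1)
r=cv2.minAreaRect(P[b][:,:2].astype(np.float32)*1000);print("bar",b.sum(),r,np.median(P[b],0))
near=np.hypot(P[:,0]-.512,P[:,1]+.3665)<.06
m=near&(C[:,0]>90)&(C[:,1]<50);
rm=P[m].mean(0);print("red",m.sum(),rm)
E
```

```text
t 6.4 pos [ 0.5269 -0.3997  0.2247] zdir -156.14 xax [ 0.005  -0.0025 -1.    ] GO cm [  2.27 -66.17 -23.14] roll 23.86 F [-0.3 -0.5 -0.8] w 0.0791 M [0.07 0.19 0.05]
box 7829 ((512.6237182617188, -366.3789978027344), (110.074951171875, 109.54977416992188), 14.953831672668457)
bar 648 ((512.8378295898438, -366.60345458984375), (13.971048355102539, 40.70820999145508), 24.104167938232422) [ 0.51330878 -0.36905294  0.08964716]
red 23 [ 0.49382346 -0.3243933   0.04720744]
```

View pics/w5.png

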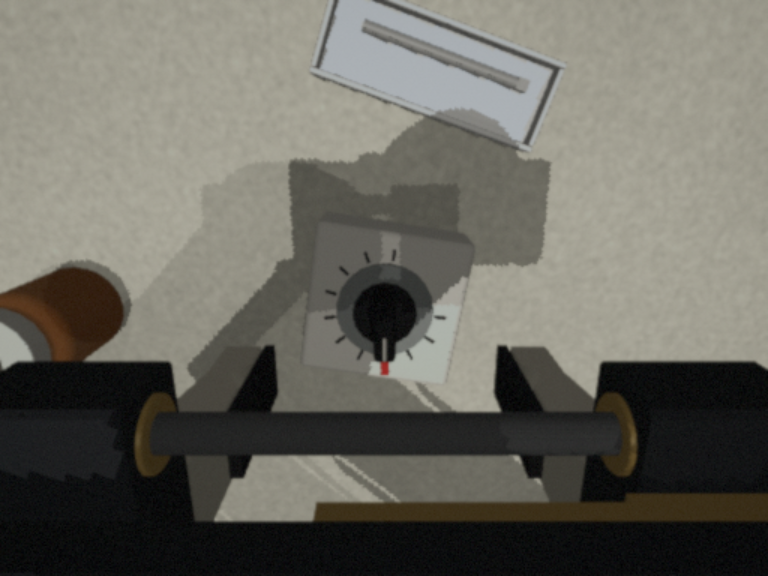

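Bar line points onto the red mark (384,350)–(384,368); measured 114.1° against 113.9° wanted. Now to the stand.

Emit:
step_arm(deltas=[[-0.1, -2, -0.7, 2, 0], [-0.2, -5.5, -1.9, 4, 0], [-0.3, -9, -3.1, 7, 0], [-0.4, -13, -4.5, 10, 0], [-0.5, -17, -5.8, 13, 0], [-0.6, -21, -7.2, 16, 0], [-0.7, -25, -8.6, 18, 0], [-0.8, -29, -10, 20, 0], [-0.9, -33, -11.3, 22, 0], [-1, -37, -12.7, 23.9, 0]])

```text
t: 7.28
eef_pos: [0.4904, -0.0113, 0.2302]
ee_rot: [0.19, 1.569, -2.953]
force: [0.8, 0.1, 0.6]
width: 0.0878
```

```bash
python3 -c "
from h import *
togo(get_state(),.471,.255,.235,180)"
```

```text
t 7.2833 pos [ 0.4904 -0.0113  0.2302] zdir 179.9 xax [-2.e-03 -4.e-04 -1.e+00] GO cm [ -0.48 -26.63   1.99] roll -0.1 F [0.8 0.1 0.6] w 0.0878 M [ 0.07 -0.03 -0.05]
```

Emit:
step_arm(deltas=[[0, -4, 0.3, 0, 0], [-0.2, -8, 0.6, 0, 0], [-0.4, -12, 0.9, 0, 0], [-0.5, -16, 1.2, 0, 0], [-0.5, -20, 1.5, 0, 0], [-0.5, -23, 1.7, 0, 0], [-0.5, -25, 1.9, 0, 0], [-0.5, -26.2, 2, 0, 0], [-0.5, -26.6, 2, 0, 0], [-0.5, -26.6, 2, 0, 0]])

```text
t: 8.12
eef_pos: [0.4717, 0.2531, 0.2353]
ee_rot: [0.768, 1.569, -2.373]
force: [-0.0, -0.0, -0.2]
width: 0.0877
```

```bash
python3 - <<'E'
from h import *
s,f,W=wrist("w6")
P=W.reshape(-1,3)
near=(abs(P[:,0]-.471)<.06)&(abs(P[:,1]-.299)<.09)
for n,a,b in(("flap",.117,.14),("post",.065,.082)):
    m=near&(P[:,2]>a)&(P[:,2]<b)
    print(n,m.sum(),cv2.minAreaRect(P[m][:,:2].astype(np.float32)*1000),np.median(P[m],0))
m=near&(P[:,2]>.117)&(P[:,2]<.14)
Q=P[m];c=np.polyfit(Q[:,1]-.299,Q[:,0],1);print(np.degrees(c[0]),c[1])
togo(s,.471,.299,.083,180)
E
```

```text
flap 1147 ((468.7141418457031, 284.6021423339844), (9.526923179626465, 89.68992614746094), 0.4041684865951538) [0.46839294 0.27978501 0.12591856]
post 1632 ((468.47314453125, 295.4373779296875), (44.08238220214844, 136.72210693359375), 0.6874361634254456) [0.46847242 0.24380197 0.07579293]
-0.5660472607696931 0.4683960443386694
t 8.1167 pos [0.4717 0.2531 0.2353] zdir -179.95 xax [-0.0014 -0.0013 -1.    ] GO cm [15.23 -4.61  0.04] roll 0.05 F [-0.  -0.  -0.2] w 0.0877 M [-0.01  0.08 -0.02]
```

View pics/w6.png

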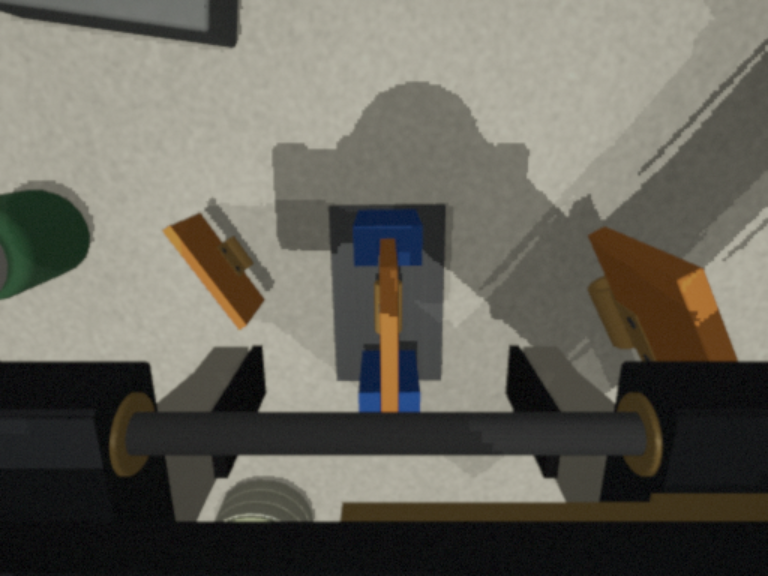

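Emit:
step_arm(deltas=[[1, -2, 0.1, -0.5, 0], [2.5, -3.8, 0.2, -0.5, 0], [4.5, -4.6, 0.2, -0.5, 0], [7, -4.6, 0.2, -0.5, 0], [9.5, -4.6, 0.2, -0.5, 0], [12, -4.6, 0.2, -0.5, 0], [13.5, -4.6, 0.2, -0.5, 0], [14.6, -4.6, 0.2, -0.5, 0], [15.1, -4.6, 0.2, -0.5, 0], [15.1, -4.6, 0.2, -0.5, 0.2]])

```text
t: 9.0
eef_pos: [0.4703, 0.2979, 0.0846]
ee_rot: [0.914, 1.569, -2.22]
force: [0.4, -0.5, -0.2]
width: 0.0851
```

```bash
python3 -c "
from h import *
togo(get_state(),.470,.2993,.084,180.5)"
```

```text
t 9.0 pos [0.4703 0.2979 0.0846] zdir -179.56 xax [-9.0e-04 -1.2e-03 -1.0e+00] GO cm [ 0.06 -0.14  0.03] roll -0.06 F [ 0.4 -0.5 -0.2] w 0.0851 M [ 0.04  0.09 -0.02]
```

Emit:
step_arm(deltas=[[0.05, -0.1, 0, 0, 1], [0.05, -0.1, 0, 0, 1], [0.05, -0.1, 0, 0, 1], [0.05, -0.1, 0, 0, 1], [0.05, -0.1, 0, 0, 1], [0.05, -0.1, 0, 0, 1], [0.05, -0.1, 0, 0, 1], [0.05, -0.1, 0, 0, 1], [0.05, -0.1, 0, 0, 1], [0.05, -0.1, 0, 0, 1]], squeeze=40)

```text
t: 9.83
eef_pos: [0.4703, 0.3, 0.0848]
ee_rot: [1.19, 1.571, -1.942]
force: [0.8, -0.6, 0.2]
width: 0.0198
```

Emit:
step_arm(deltas=[[0, 0, 0, 0, 1], [0, 0, 0, 0, 1], [0, 0, 0, 0, 1], [0, 0, 0, 0, 1], [0, 0, 0, 0, 1], [0, 0, 0, 0, 1], [0, 0, 0, 0, 1], [0, 0, 0, 0, 1], [0, 0, 0, 0, 1], [0, 0, 0, 0, 1]])

```text
t: 10.67
eef_pos: [0.4703, 0.3, 0.0848]
ee_rot: [0.525, 1.571, -2.608]
force: [-0.6, 0.1, -0.4]
width: 0.01
```

```bash
python3 -c "
from h import *
togo(get_state(),.470,.2993,.084,180.5)"
```

```text
t 10.6667 pos [0.4703 0.3    0.0848] zdir -179.51 xax [-0. -0. -1.] GO cm [0.08 0.07 0.03] roll -0.01 F [-0.6  0.1 -0.4] w 0.01 M [ 0.04  0.25 -0.03]
```

Emit:
step_arm(deltas=[[-0.3, 0, 0, 0, 1], [-1, 0, 0, 0, 1], [-2, 0, 0, 0, 1], [-3.2, 0, 0, 0, 1], [-5, 0, 0, 0, 1], [-7.5, 0, 0, 0, 1], [-10, 0, 0, 0, 1], [-12, 0, 0, 0, 1], [-13, 0, 0, 0, 1], [-13, 0, 0, 0, 1]])

```text
t: 11.5
eef_pos: [0.4712, 0.3009, 0.2181]
ee_rot: [-2.341, 1.565, 0.81]
force: [0.1, 0.5, -1.6]
width: 0.0097
```

```bash
python3 - <<'E'
from h import *
f=pickle.load(open("top0.pkl","rb"));W=cloud(f)
# duct fit from initial top view
P=W[140:205,220:295].reshape(-1,3)
m=(P[:,2]>.05)&(P[:,2]<.067);r=cv2.minAreaRect(P[m][:,:2].astype(np.float32)*1000);print("duct",r)
m=(P[:,2]>.083)&(P[:,2]<.1);r=cv2.minAreaRect(P[m][:,:2].astype(np.float32)*1000);print("knuck",m.sum(),r)
s,f,W=wrist("w7")
togo(s,.598,.05,.25,173)
E
```

```text
duct ((639.4927978515625, 5.470314025878906), (200.40789794921875, 150.7870635986328), 82.52932739257812)
knuck 100 ((599.0335693359375, 10.836772918701172), (106.51618957519531, 21.835777282714844), 81.55862426757812)
t 11.5 pos [0.4712 0.3009 0.2181] zdir -179.49 xax [ 0.0037  0.0039 -1.    ] GO cm [ -3.24  25.19 -12.46] roll 7.51 F [ 0.1  0.5 -1.6] w 0.0097 M [0.06 0.11 0.  ]
```

View pics/w7.png

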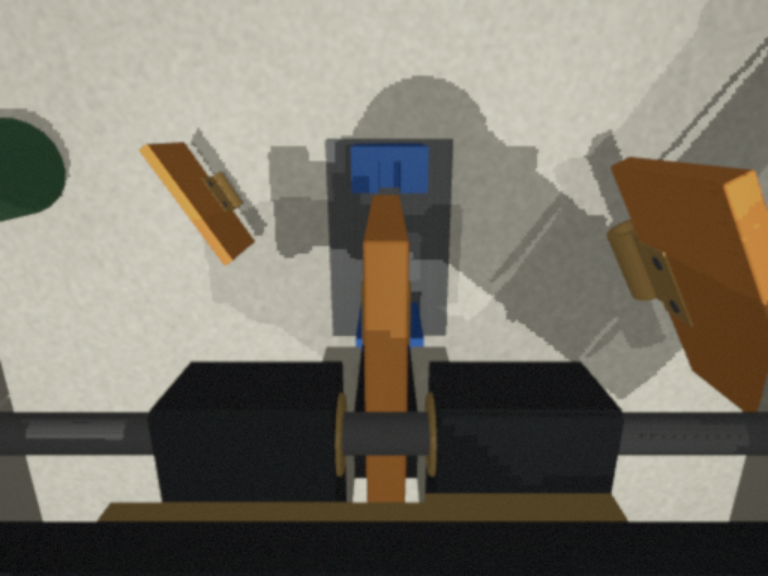

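Emit:
step_arm(deltas=[[-0.2, 1.5, -0.5, 1, 1], [-0.5, 4, -1.3, 2, 1], [-0.8, 7.5, -2.4, 3, 1], [-1.1, 11, -3.5, 4, 1], [-1.4, 14.5, -4.6, 5, 1], [-1.7, 18, -5.7, 6, 1], [-1.7, 21, -6.6, 7, 1], [-1.7, 23, -7.3, 7.6, 1], [-1.7, 24, -7.7, 8, 1], [-1.7, 24.2, -7.7, 8, 1]])

```text
t: 12.38
eef_pos: [0.5491, 0.0568, 0.2301]
ee_rot: [0.506, 1.568, -2.77]
force: [0.3, -0.0, -1.9]
width: 0.01
```

```bash
python3 - <<'E'
from h import *
grab_frame("wrist");grab_frame("wrist")
s,f,W=wrist("w8")
togo(s,.5998,.0107,.2,172.5)
P=W.reshape(-1,3)
near=(abs(P[:,0]-.64)<.11)&(abs(P[:,1]-.005)<.13)
m=near&(P[:,2]>.05)&(P[:,2]<.067);r=cv2.minAreaRect(P[m][:,:2].astype(np.float32)*1000);print("duct",m.sum(),r,np.median(P[m][:,2]))
near=(abs(P[:,0]-.6)<.04)&(abs(P[:,1]-.01)<.08)
m=near&(P[:,2]>.080)&(P[:,2]<.1);r=cv2.minAreaRect(P[m][:,:2].astype(np.float32)*1000);print("knuck",m.sum(),r,np.percentile(P[m][:,2],[50,90,97]))
E
```

```text
t 12.4833 pos [0.5488 0.0584 0.2306] zdir 172.44 xax [-2.e-03 -5.e-04 -1.e+00] GO cm [ 3.05  4.06 -5.69] roll -0.06 F [-0.1 -0.2 -2.4] w 0.0096 M [ 0.04  0.07 -0.03]
duct 31028 ((636.4046020507812, 6.179534912109375), (199.76809692382812, 149.9029541015625), 82.68865966796875) 0.060946078081081295
knuck 1721 ((596.8004150390625, 11.404212951660156), (107.6076889038086, 22.02848243713379), 82.65042114257812) [0.09208519 0.09381608 0.09441924]
```

View pics/w8.png

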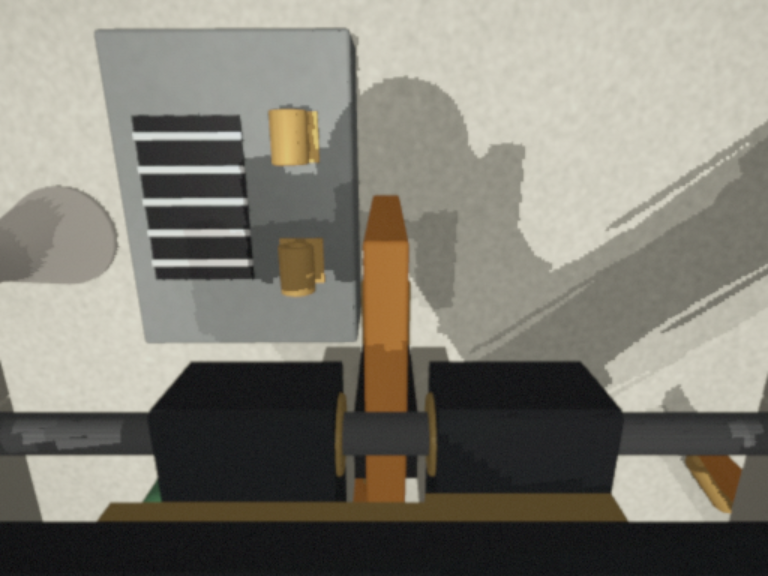

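```bash
python3 - <<'E'
from h import *
for n in("w7","w8"):
    f=pickle.load(open(n+".pkl","rb"));s=f["state"]
    Q=cloud(f,f["hand_eye"]).reshape(-1,3);C=f["pixels"].reshape(-1,3).astype(int)
    o=(C[:,0]>C[:,2]*2)&(abs(Q[:,2])<.012)
    # top edge
    m=o&(Q[:,0]<-.034)&(Q[:,0]>-.05)&(Q[:,1]>0)&(Q[:,1]<.058)
    c=np.polyfit(Q[m][:,1],Q[m][:,0],1);d=np.polyfit(Q[m][:,1],Q[m][:,2],1)
    print(n,"top",m.sum(),"x at y0",c[1],"slope deg",np.degrees(c[0]),"zmid",np.median(Q[m][:,2]),(np.percentile(Q[m][:,2],[1,99])),"yaw",np.degrees(d[0]),"ymax",np.percentile(Q[o&(Q[:,0]>-.042)][:,1],[90,97]))
    m=o&(Q[:,1]>.055)&(Q[:,1]<.066)&(Q[:,0]>-.036)&(Q[:,0]<.04)
    e=np.polyfit(Q[m][:,0],Q[m][:,1],1);g=np.polyfit(Q[m][:,0],Q[m][:,2],1)
    print(" end",m.sum(),"x range",Q[m][:,0].min(),Q[m][:,0].max(),"y",e,"z",g)
E
```

```text
w7 top 3479 x at y0 -0.04113921337437611 slope deg 0.050539158631553144 zmid 0.001189962211056913 [-0.00378808  0.00588719] yaw -0.022276570972974887 ymax [0.059686   0.05982745]
 end 613 x range -0.03591404005004789 0.03588270744668806 y [0.00021561 0.05972065] z [0.00277953 0.00116104]
w8 top 3461 x at y0 -0.04110807742425707 slope deg 0.029482473115555758 zmid 0.001234704847467991 [-0.00372839  0.00592912] yaw 0.09802979362514526 ymax [0.05982311 0.05997498]
 end 574 x range -0.03594544348888601 0.03176916510971173 y [0.00050816 0.05988701] z [0.00175433 0.00124958]
```

Emit:
step_arm(deltas=[[0, 0.5, -0.8, 0, 1], [0, 1.5, -2.2, -0.1, 1], [0.2, 2.8, -3.8, -0.2, 1], [0.6, 3.7, -5, -0.2, 1], [1.2, 4, -5.4, -0.2, 1], [2, 4.05, -5.5, -0.2, 1], [2.7, 4.05, -5.5, -0.2, 1], [3, 4.05, -5.5, -0.2, 1], [3, 4.05, -5.5, -0.2, 1], [3, 4.05, -5.5, -0.2, 1]])

```text
t: 13.37
eef_pos: [0.5982, 0.0118, 0.2018]
ee_rot: [0.622, 1.57, -2.647]
force: [-0.4, 0.6, -0.9]
width: 0.0098
```

```bash
python3 - <<'E'
from h import *
s,f,W=wrist("w9")
togo(s,.598,.0111,.1438,172.65)
T=np.linalg.inv(pose(s))
P=W.reshape(-1,3)
near=(abs(P[:,0]-.6)<.04)&(abs(P[:,1]-.01)<.08)
m=near&(P[:,2]>.080)&(P[:,2]<.097);Q=P[m]@T[:3,:3].T+T[:3,3];r=cv2.minAreaRect(Q[:,1:].astype(np.float32)*1000);print("knuck in tool",m.sum(),r)
E
```

```text
t 13.3667 pos [0.5982 0.0118 0.2018] zdir 172.74 xax [-3.e-04 -2.e-04 -1.e+00] GO cm [5.8  0.07 0.01] roll 0.09 F [-0.4  0.6 -0.9] w 0.0098 M [0.04 0.08 0.  ]
knuck in tool 260 ((43.03252029418945, 1.5522375106811523), (21.187211990356445, 22.824283599853516), 89.93246459960938)
```

View pics/w9.png

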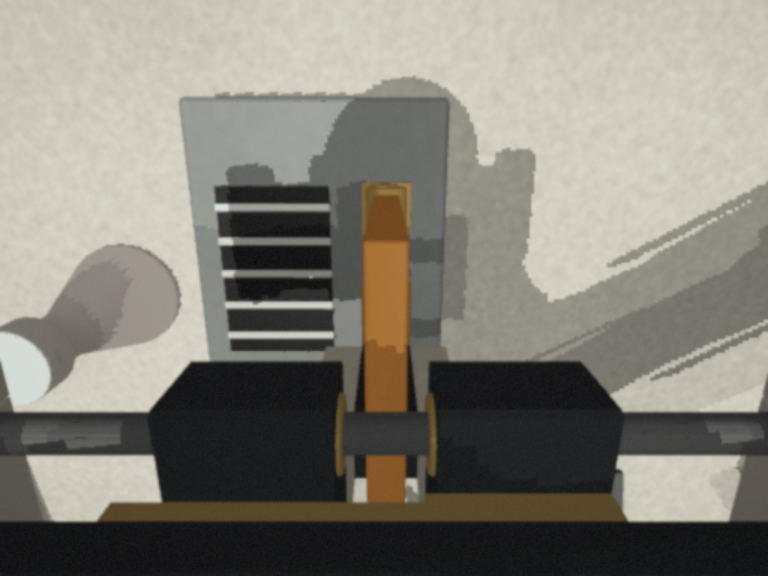

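Emit:
step_arm(deltas=[[0.5, 0.05, 0.02, 0, 1], [1.3, 0.05, 0.02, 0, 1], [2.2, 0.05, 0.02, 0, 1], [3.1, 0.05, 0.02, 0, 1], [3.9, 0.05, 0.02, 0, 1], [4.6, 0.05, 0.02, 0, 1], [5.2, 0.05, 0.02, 0, 1], [5.6, 0.05, 0.02, 0, 1], [5.8, 0.05, 0.02, 0, 1], [5.8, 0.05, 0.02, 0, 1]])

```text
t: 14.25
eef_pos: [0.5982, 0.0109, 0.1433]
ee_rot: [0.43, 1.57, -2.839]
force: [-0.6, 0.3, -2.6]
width: 0.0098
```

```bash
python3 - <<'E'
from h import *
grab_frame("wrist")
s,f,W=wrist("w10")
togo(s,.598,.0111,.1438,172.65)
T=np.linalg.inv(pose(s))
P=W.reshape(-1,3)
near=(abs(P[:,0]-.6)<.04)&(abs(P[:,1]-.01)<.08)
m=near&(P[:,2]>.080)&(P[:,2]<.097)
if m.sum()>5:
  Q=P[m]@T[:3,:3].T+T[:3,3];r=cv2.minAreaRect(Q[:,1:].astype(np.float32)*1000);print("knuck in tool",m.sum(),r,Q[:,0].min())
for n in("scene","top"):
    f=grab_frame(n);pickle.dump(f,open(n+"1.pkl","wb"));cv2.imwrite(f"pics/{n}1.png",f["pixels"][:,:,::-1])
    p=f["pixels"][:,:,::-1]
    c=p[180:260,200:310] if n=="scene" else p[140:210,215:300]
    cv2.imwrite(f"pics/{n}1b.png",cv2.resize(c,None,fx=7,fy=7,interpolation=cv2.INTER_CUBIC))
E
```

```text
t 14.3 pos [0.5984 0.0109 0.1438] zdir 172.7 xax [-1.e-04 -1.e-04 -1.e+00] GO cm [-0.   -0.02  0.04] roll 0.05 F [ 0.7  0.4 -1. ] w 0.01 M [0.02 0.12 0.01]
knuck in tool 441 ((21.823108673095703, 1.3727750778198242), (63.74789810180664, 22.258060455322266), 0.8740193247795105) 0.05170730175825561
```

View pics/scene1b.png

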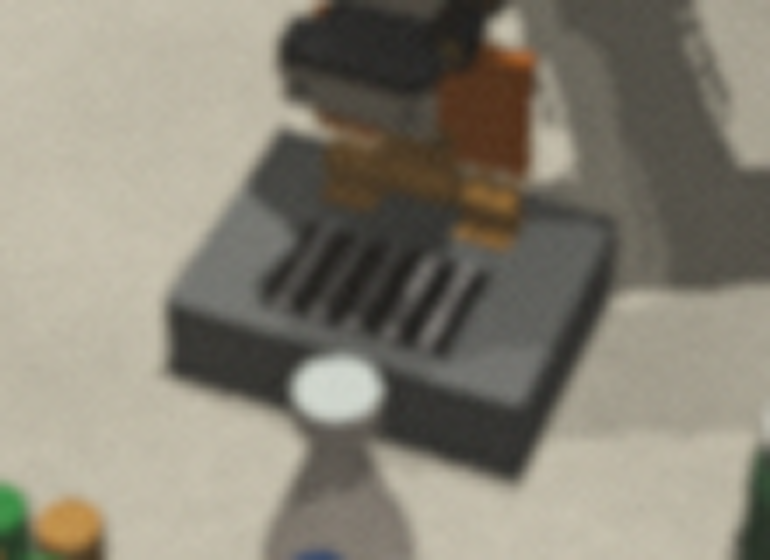

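View pics/w10.png

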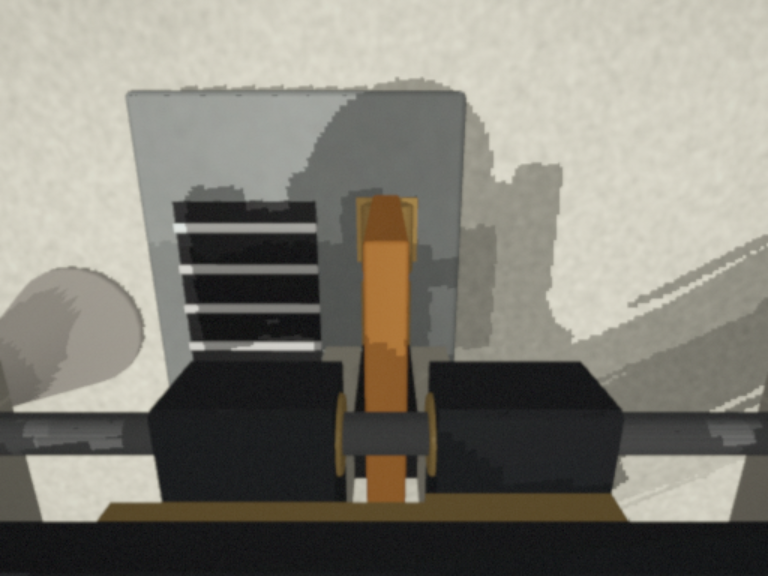

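View pics/scene1.png

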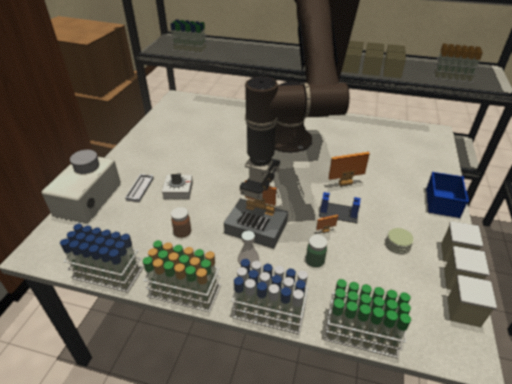

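Emit:
step_arm(deltas=[[0, 0, 0, 0, 1], [0, 0, 0, 0, 1], [0, 0, 0, 0, 1], [0, 0, 0, 0, 1], [0, 0, 0, 0, 1], [0, 0, 0, 0, 1], [0, 0, 0, 0, 1], [0, 0, 0, 0, 1], [0, 0, 0, 0, 1], [0, 0, 0, 0, 1]])

```text
t: 15.28
eef_pos: [0.5983, 0.0109, 0.1438]
ee_rot: [0.732, 1.571, -2.537]
force: [0.2, -1.2, -1.6]
width: 0.0098
```

```bash
python3 - <<'E'
from h import *
s,f,W=wrist("w11")
togo(s,.598,.0111,.1438,172.65);print(np.abs(s["qd"]).max())
T=np.linalg.inv(pose(s))
Q=(W.reshape(-1,3)@T[:3,:3].T+T[:3,3]);C=f["pixels"].reshape(-1,3).astype(int)
o=(C[:,0]>C[:,2]*2)&(abs(Q[:,2])<.012)
m=o&(Q[:,0]<-.034)&(Q[:,0]>-.05)&(Q[:,1]>0)&(Q[:,1]<.058)
c=np.polyfit(Q[m][:,1],Q[m][:,0],1)
print("panel top x",c[1],np.degrees(c[0]),"zmid",np.percentile(Q[m][:,2],[1,99]).mean(),"yend",np.percentile(Q[o&(Q[:,0]>-.042)][:,1],97))
m=(Q[:,0]>.07)&(Q[:,0]<.095)&(Q[:,1]>-.02)&(Q[:,1]<.1)&(Q[:,2]>-.025)&(Q[:,2]<.12)
print("duct top x",m.sum(),np.median(Q[m][:,0]), "want panel top+.124")
A=np.c_[Q[m][:,1],Q[m][:,2],np.ones(m.sum())];print(np.linalg.lstsq(A,Q[m][:,0],rcond=None)[0])
m=(Q[:,0]>.046)&(Q[:,0]<.066)&(abs(Q[:,2])<.02)&(Q[:,1]>0)&(Q[:,1]<.07)
print("knuckle x range",m.sum(),np.percentile(Q[m][:,0],[1,5,20,50]),"z",np.percentile(Q[m][:,2],[1,99]),"y",np.percentile(Q[m][:,1],[1,99]))
E
```

```text
t 15.2833 pos [0.5983 0.0109 0.1438] zdir 172.7 xax [-0. -0. -1.] GO cm [-0.   -0.02  0.03] roll 0.05 F [ 0.2 -1.2 -1.6] w 0.0098 M [0.01 0.08 0.03]
0.0017923178271142927
panel top x -0.04110550385843898 0.02259859528871627 zmid 0.0011121775436545047 yend 0.05994847038716989
duct top x 11452 0.0829075181798788 want panel top+.124
[0.00195999 0.00341045 0.08276527]
knuckle x range 419 [0.0523338  0.0531501  0.05461384 0.05746495] z [-0.00972497  0.01243812] y [0.00178119 0.05354095]
```

```bash
python3 - <<'E'
from h import *
a=pickle.load(open("top0.pkl","rb"))["pixels"];b=pickle.load(open("top1.pkl","rb"))["pixels"]
cv2.imwrite("pics/cmp.png",cv2.resize(np.vstack([a[100:300,90:430],b[100:300,90:430]])[:,:,::-1],None,fx=1.49,fy=1.49))
E
```

```text
(no output)
```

View pics/cmp.png

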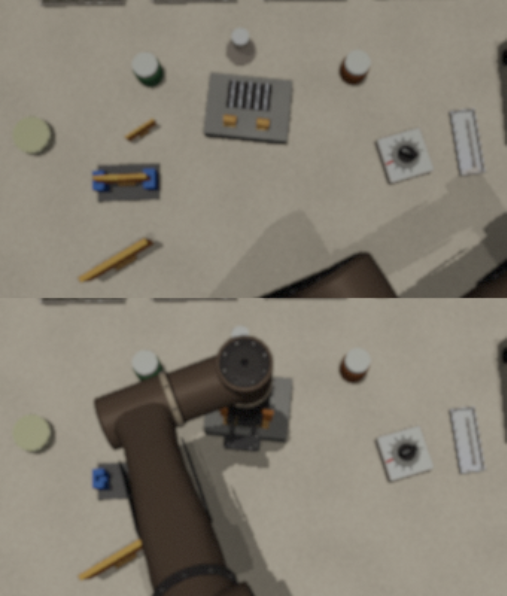

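The dial, pin tray, jars, flask and dishes are where they were, as far as the arm leaves them in view. The flap is held in the gap, so I hand the job in.

```bash
python3 -c "
from station import *
print(job_done())"
```

```text
the job is handed in; nothing more can be done
None
```

I turned the dial back to the red mark, then took the middle-sized flap out of its stand and lowered its knuckle into the duct's gap. The arm is still holding it there, and the job was handed in at about 15 s of the 58 s.

**Dial:** after I let go, its line measured 114.1° against 113.9° for the mark, about 0.2° off.

**Flap in the gap:**
- **Height:** the distance from the panel's top edge to the duct top matched the aligned value to about 0.1 mm.
- **Sideways:** the flap's and the duct's knuckles agree to about 0.3 mm.
- **Along the hole:** it is centred within about 1 mm; the spare is 4 mm each side.
- **Turn and tilt:** both are off by less than about 0.1°.
- **Hold:** the arm is still, with a 40 N grip on a 10 mm opening. Outside force is no more than about 2 N, roughly the flap's own weight, so nothing shows it pressing on the duct.

**Disagreements and limits:**
- The top and wrist cameras differed by about 2.7 mm in x for the duct. I settled it by measuring the flap and the duct in the same wrist picture.
- The flap's own knuckle is hidden under the panel from the wrist camera, so its position comes from the visible panel and the given dimensions. The scene view shows it in the gap, in line with the other two.
- In the before/after pictures nothing else looks moved. The arm hid part of the stand side in the last top picture, but the scene picture showed the small and large flaps still standing.

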